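Turn the pastry carousel one click and lift the golden bun with the tongs

TASK

Turn the pastry carousel by its knob one click, whichever way brings the golden bun to the opening in the clear guard, and let it settle in its detent. Then take the teal-and-steel tongs from their rest, close them on the golden bun and lift it well clear of the carousel and its guard (its underside at least 6 cm above the turntable); finish while still holding it there in the tongs. Never touch a pastry with the gripper itself, keep the other pastries in their places on the carousel, and leave the two mugs on their tray alone.

Things in the scene. Friction and masses are not known exactly. Their poses are not given: they have to be found in the camera images.
- stand: fixed stand of the pastry carousel: round wooden base 330 mm across, 16 mm thick, ringed by a hexagonal clear guard (five panels 150 mm from the axis, top edge 95 mm above the table, brass corner posts). The sixth side, towards the stand's own -x and about 170 mm wide, is open: the opening. Origin on the turntable's axis at table level. z up
- carousel (a joint): angle of the marble turntable (276 mm across, top 45 mm above the table) about the stand's vertical axis, rad; 0 near the start, positive counterclockwise from above. Six bays 60 degrees apart, parted by brass ridges 6 mm high; a sprung detent clicks in every 60 degrees (0, +-1.047, ...), takes about 0.12 N m to leave and pulls the turntable home from 0.4 rad either side when let go
- knob (a point): middle of the wooden bar knob on the turntable's axis, 146 mm above the table: a bar 52 mm long, 14 mm thick, 42 mm high (from 125 to 167 mm above the table) on an 18 mm brass shaft, turning with the turntable. x axis along the bar (with joint 0 it is the stand's x axis, towards the opening and away from it), z up
- serve (a point): fixed point of the stand at the opening: middle of the bay that faces the opening, on the turntable's top surface, 100 mm from the axis along the stand's -x
- bun: the golden bun with a browner top: round, 42 mm across with upright sides up to 24 mm, then a dome to 34 mm height, about 40 g, rigid. Origin at the centre of its underside. At the start in the bay next to the opening on one side or the other, about 100 mm from the turntable's axis
- cocoa_bun: dark chocolate-brown bun, same shape and size as the golden bun; origin at the centre of its underside. It stays on the carousel
- rose_bun: pink bun, same shape and size as the golden bun; origin at the centre of its underside. It stays on the carousel
- mint_bun: pale green bun, same shape and size as the golden bun; origin at the centre of its underside. It stays on the carousel
- rest: fixed white ceramic tongs rest, 260 x 110 mm: base plate 6 mm thick with two cross blocks 50 mm long whose tops are 30 mm above the table, one at each end; between them (146 mm along x) fingers can reach down past the tongs. Origin at table level in its centre, x along the rest
- tongs: sprung kitchen tongs lying flat on the rest, 235 mm long, about 130 g, steel with teal grip pads and tip paddles. Origin midway between the grip pads, level with the underside; x points to the tips, z up. Arms open sideways along y, 16 mm high, mid-height 12 mm above the origin. Pivot: round boss 24 mm across at x = -92 mm. Tip paddles at x = 90 to 130 mm, 24 mm high, 73 mm apart inside when open
- grip (a point): where to grip the tongs: midway between the teal grip pads, 12 mm above the underside (axes as the tongs'). Pads: x = -22 to 22 mm, 18 mm high, 51 mm over their outsides when open, about 37 mm when closed on the bun; the tips move 2.2 times as far. The spring pushes back 4 N open, 7 N on the bun: squeezed to about 46 mm the tongs are held firmly with the tips still about 62 mm apart
- tongs_arm: the hinged arm of the tongs (on their +y side). Origin on the pivot, 92 mm behind the tongs' origin, level with the underside; its yaw relative to the tongs is 0 when fully open, -0.32 rad fully closed, about -0.16 on the bun
- tips (a point): point of the tongs 110 mm ahead of their origin along x and 12 mm above their underside, between the middles of the tip paddles when open; it belongs to the arm on the tongs' -y side
- mug_a: cream mug, 72 mm across, 75 mm high, on the wooden mug tray; to be left alone. Origin at the centre of its underside
- mug_b: second cream mug like the first, to be left alone
There are look-alikes about, which are no part of the job. What is shaped like the mint_bun but red is not meant.

How it is judged:
On the way, in this order (a step that is already met when the one before it is completed fails the run):
1. the carousel has clicked round one position and the golden bun stands at the opening, the knob let go ((value of joint carousel between 0.9672 and 1.1272 rad or value of joint carousel between -1.1272 and -0.9672 rad) and horizontal distance between bun and serve below 0.035 m and height (world z) of bun below 0.055 m and contact force between the fingers and stand below 0.5 N), for 0.2 s.
2. the tongs are taken off their rest by the gripper (height (world z) of tongs above 0.045 m and contact force between the fingers and tongs above 1 N and contact force between tongs and rest below 0.1 N), for 0.2 s.
3. the tongs are closed on the golden bun at the opening (contact force between tongs_arm and bun above 0.5 N and contact force between the fingers and tongs above 1 N and horizontal distance between bun and serve below 0.06 m), for 0.1 s.
At the end, for the whole second after the job is handed in: Golden bun still (under 5 cm/s) between the tongs' tips, underside 105 mm or more above the table, carried by the tongs alone; gripper holds the tongs, clear of the carousel; carousel within 0.08 rad of one click (1.047) from its start, other pastries still on it ((value of joint carousel between 0.9672 and 1.1272 rad or value of joint carousel between -1.1272 and -0.9672 rad) and height (world z) of bun above 0.105 m and contact force between tongs_arm and bun above 0.3 N and contact force between the fingers and tongs above 1 N and height (world z) of tongs above 0.08 m and contact force between bun and stand below 0.05 N and contact force between tongs and stand below 0.2 N and contact force between the fingers and bun below 0.1 N and linear speed of bun below 0.05 m/s and height (world z) of each of cocoa_bun, rose_bun, mint_bun below 0.055 m); the arm keeps its last pose, push and grip.
It fails at once if the gripper touches a pastry (contact force between the fingers and bun above 0.5 N or contact force between the fingers and cocoa_bun above 0.5 N or contact force between the fingers and rose_bun above 0.5 N or contact force between the fingers and mint_bun above 0.5 N).
It fails at once if another pastry is tipped, lifted or pushed out of its bay (angle between any of cocoa_bun, rose_bun, mint_bun's own z axis and vertical above 0.5 rad or height (world z) of any of cocoa_bun, rose_bun, mint_bun above 0.08 m or horizontal distance between any of cocoa_bun, rose_bun, mint_bun and knob below 0.055 m or horizontal distance between any of cocoa_bun, rose_bun, mint_bun and knob above 0.15 m).
It fails at once if a mug is moved by more than 3 cm (distance of any of mug_a, mug_b from where it was at the start of the episode above 0.03 m).
It also fails if it takes over 54 s, if anything falls off the work surface, if the arm or the gripper's body presses on something with over 40 N, if the wrist force passes 120 N, or if a joint passes its speed limit or range.

ROBOT

A 6-joint arm with a two-finger parallel gripper is mounted at the origin on the work surface. World frame = base frame: x ahead of the robot, y to its left, z up, the work surface at z = 0. Lengths are in m, angles in rad, forces in N, time in s.
With the tool pointing down it reaches from about 0.375 to 0.925 m from the base axis. Payload 5.7 kg.
Tool frame: the origin (TCP) lies between the finger pads; the fingertips stand 25 mm ahead of it and the grasp point (between the pads) lies 6 mm ahead of it (r.tip_extent is the distance from the TCP to the fingertips, in m); z points along the fingers, y is the line along which they close (so a half turn about z gives the same grasp; the last joint's range is limited). The gripper opens to 85 mm and grips with 20 to 120 N. Pads are 22 mm wide; open, the fingers measure 114 mm over their backs; the gripper's body (76 mm by 85 mm) begins 54 mm behind the grasp point. The pads swing forward as they close: fully open they stand 13 mm farther back than shut.
Start: joints at [-1.285, 0.359, 1.51, -0, 1.272, -0.115], TCP at [0.234, -0.552, 0.256] pointing down, gripper open.
Joint ranges: [-2.97, 2.97], [-1.01, 2.36], [0.21, 2.38], [-0.96, 4.11], [0.2, 2.71], [-2.98, 2.98]. Speed limits (rad/s): [2.39, 2.39, 3.14, 3.14, 3.14, 3.14].

INTERFACE

Orientations are given as a unit quaternion [x, y, z, w].
In Python, from rig import r gives the robot as it stands.
- The arm moves only by the tool apply_moves, never from a script. Its argument "commands" is a list of rows, each an object of numbers: "dx", "dy", "dz": the shift along the world's x, y, z in m; "ax", "ay", "az": the turn, a rotation vector about the world's x, y, z in degrees; "claw": the opening, from 0 (shut) to 1 (fully open). A call has 1 to 8 rows; each row is the pose to reach, as a shift and turn from the pose commanded when the call began; what a row does not reach only later rows make up. A row lasts 1/10 s, in which the tool goes at most 50 mm and 8.59 degrees, less where a joint would pass 70% of its speed; a pose out of reach is approached as far as the arm can. A call with a gripper value outside its range is refused whole. The fingers move at their own pace and stop on an object; the grip force is fixed at half the most. Time passes only in rows, so rows that repeat a pose let the fingers close. It gives the time, the measured TCP pose, the force, the opening and the grip force at its end, in the units of the state.
- r.observe(): the state, without advancing time (a new reading comes with each control period).
- r.camera(name): name is "side" or "top" or "wrist"; returns a dict with "pixels" (384x512x3 uint8, red, green, blue), "intrinsics" (3x3 intrinsics, pixels), "extrinsics" (4x4, takes a point from camera to world coordinates); the wrist camera has in their place "mount" (4x4, takes a point from camera to tool coordinates, whose origin is the TCP and whose axes are the flange's). Camera axes: x right, y down, z forward; pixel columns grow to the right and rows downward; lengths in m; the calibration is good to about 2 mm. A picture is of the moment at which its call begins: read the wrist's pose just before it. There is no depth.
- r.hand_in(): hands the job in; it is judged then, once.
The state is a dict: "time_s": time; "joints": joint angles; "qd": joint speeds; "joint_efforts": joint torques, N m; "eef_pos": TCP position; "tool_rot": TCP orientation; "ft_force": force on the tool from outside, world axes, zero at the start; "moment": the same for the moment, N m; "opening": opening from 0.0 (shut) to 1.0 (fully open); "finger_force": force on a finger pad.
Only numpy, scipy, OpenCV 4.12 (cv2) and the standard library are available. Lean on these libraries where they do the work, as an engineer would, in place of code of your own. Each camera call takes 0.05 s, during which the arm holds its last target. There are 200 camera calls.

## Working session

There is one attempt and no reset: what is moved stays moved. The work goes in short steps, Python scripts to look and compute and a tool call to move; the robot and the scene stay as the last step left them, time stands still between calls to the robot, and variables do not carry over. Pictures are saved under pics/ and viewed, at most 10 in all, crops included, and the job is handed in when it is done.

Besides the shell and the picture viewer there is one more tool, called after ">>>" as a command line: name --argument value ..., lists and objects as JSON in quotes. apply_moves: Moves the arm, as the interface text tells. Its arguments: {"type":"object","properties":{"commands":{"type":"array","items":{"type":"object","properties":{"dx":{"type":"number"},"dy":{"type":"number"},"dz":{"type":"number"},"ax":{"type":"number"},"ay":{"type":"number"},"az":{"type":"number"},"claw":{"type":"number"}}}}},"required":["commands"]}

```bash
mkdir -p pics; cat > h.py <<'E'
import numpy as np, cv2
from rig import r
from scipy.spatial.transform import Rotation as R
def snap(name,fn):
    s=r.observe(); c=r.camera(name); cv2.imwrite('pics/'+fn,c['pixels'][:,:,::-1]); 
    K=np.array(c['intrinsics'])
    if name=='wrist':
        T=np.eye(4); T[:3,:3]=R.from_quat(s['tool_rot']).as_matrix(); T[:3,3]=s['eef_pos']; E=T@np.array(c['mount'])
    else: E=np.array(c['extrinsics'])
    np.savez('pics/'+fn[:-4]+'.npz',K=K,E=E); return c['pixels']
def pt(fn,u,v,z):
    d=np.load('pics/'+fn+'.npz'); K,E=d['K'],d['E']
    ray=E[:3,:3]@np.linalg.solve(K,[u,v,1]); o=E[:3,3]; return o+ray*(z-o[2])/ray[2]
def proj(fn,p):
    d=np.load('pics/'+fn+'.npz'); K,E=d['K'],d['E']
    q=K@(E[:3,:3].T@(np.array(p)-E[:3,3])); return q[:2]/q[2]
E
python3 - <<'E'
from h import *
a=snap('top','t1.png'); b=snap('side','s1.png')
cv2.imwrite('pics/t1b.png',cv2.resize(cv2.imread('pics/t1.png'),(800,600)))
for f in('t1','s1'): print(np.load(f'pics/{f}.npz')['E'].round(2))
print(r.observe())
E
```

```text
[[ 0.01 -0.99  0.12  0.4 ]
 [-1.   -0.01 -0.   -0.02]
 [ 0.01 -0.12 -0.99  1.33]
 [ 0.    0.    0.    1.  ]]
[[-0.98 -0.15  0.14  0.4 ]
 [-0.21  0.66 -0.73  0.75]
 [ 0.02 -0.74 -0.67  0.82]
 [ 0.    0.    0.    1.  ]]
{'time_s': 0.1, 'joints': array([-1.28508971e+00,  3.59446207e-01,  1.51134549e+00, -2.40647780e-05,
        1.27251415e+00, -1.15125665e-01]), 'qd': array([ 0.0001719 , -0.00186469, -0.0015276 ,  0.00020445,  0.00054158,
       -0.00156792]), 'joint_efforts': array([-5.51279136e-04, -5.28651345e+01, -2.79351139e+01, -2.69400207e-04,
        4.99171496e-03,  1.83365319e-05]), 'eef_pos': array([ 0.23391543, -0.55188625,  0.25552164]), 'tool_rot': array([ 9.79982753e-01,  1.99080562e-01, -8.44274877e-05, -8.52506387e-04]), 'ft_force': array([-0.27251277, -0.56981335, -0.14063346]), 'moment': array([0.09601515, 0.01420751, 0.01238866]), 'finger_force': 0.0, 'opening': 1.0066732444625073}
```

View pics/t1b.png

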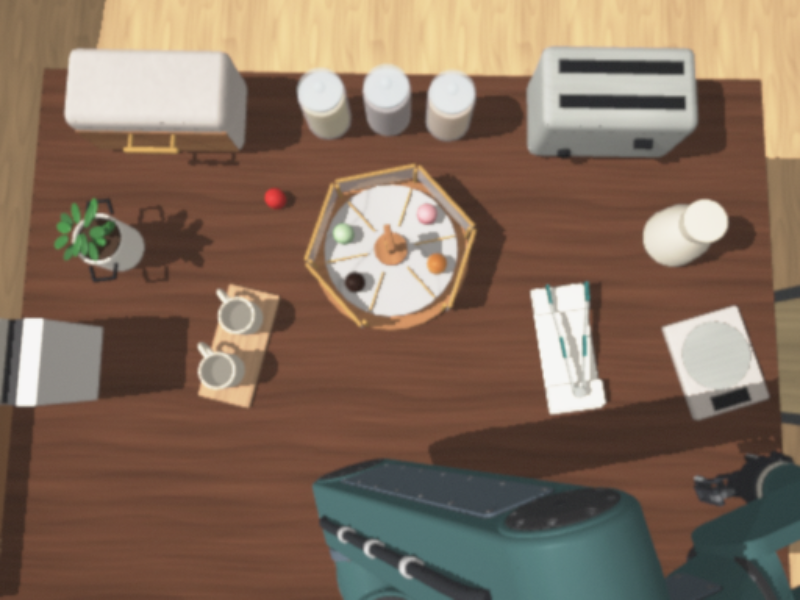

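View pics/s1.png

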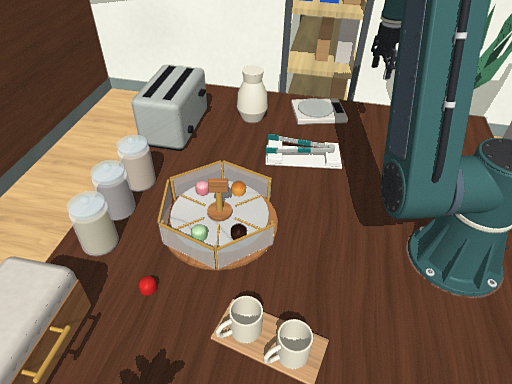

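```bash
python3 - <<'E'
import cv2,numpy as np
a=cv2.imread('pics/t1.png')
A=cv2.resize(a[95:220,185:315],None,fx=4.6,fy=4.6,interpolation=cv2.INTER_CUBIC)
B=cv2.resize(a[170:275,330:395],None,fx=4.6,fy=4.6,interpolation=cv2.INTER_CUBIC)[:575]
C=np.zeros((575,A.shape[1]*0+598,3),np.uint8);
cv2.imwrite('pics/t1c.png',A)
im=np.zeros((575,598+200,3),np.uint8)
im[:, :598]=A[:575,:598]; B2=B[:483,:200*299//200][:, :]
im[:483,598:]=B2[:,60:260]
cv2.imwrite('pics/t1c.png',im)
E
```

```text
(no output)
```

View pics/t1c.png

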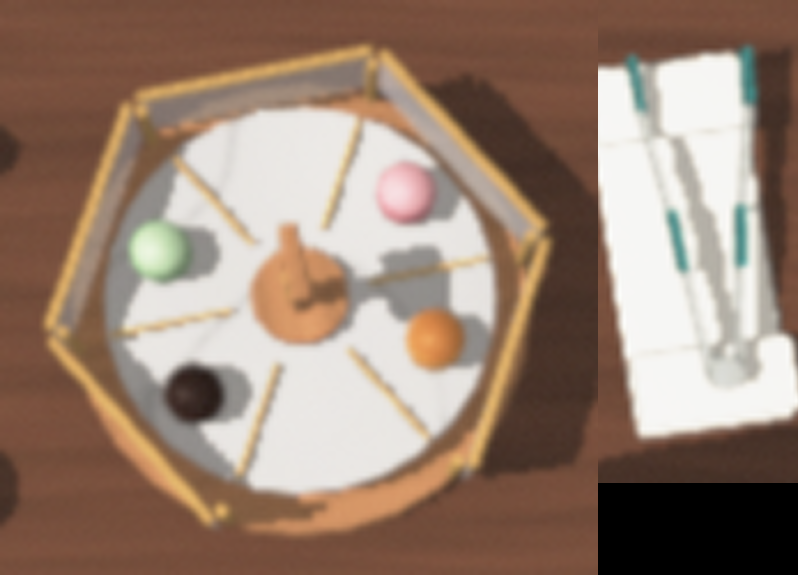

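```bash
python3 - <<'E'
from h import *
f='t1'
c=lambda x,y,z:pt(f,185+x/4.6,95+y/4.6,z)
P=np.array([c(*q,.095) for q in [(132,105),(378,52),(546,232),(470,465),(216,515),(53,328)]])
ctr=P[:,:2].mean(0); print('ctr',ctr, np.hypot(*(P[:,:2]-ctr).T))
print(np.degrees(np.arctan2(*(P[:,:2]-ctr).T[::-1])))
print('disc base',c(300,296,.05))
for n,q in dict(gold=(436,338),mint=(160,250),cocoa=(193,393),rose=(405,192)).items():
    p=c(*q,.045+.02)[:2]-ctr; print(n,p,np.hypot(*p),np.degrees(np.arctan2(p[1],p[0])))
print('knob',c(289,228,.167),c(305,300,.167))
t=lambda x,y,z:pt(f,330+(x-538)/4.6,170+y/4.6,z)
for n,q,z in [('boss',(728,365),.05),('padL',(678,240),.05),('padR',(741,236),.05),('tipL',(637,83),.054),('tipR',(748,76),.054)]: print(n,t(*q,z))
for q in [(638,438),(798,418)]: print(t(*q,.03))
E
```

```text
ctr [0.64341427 0.0162095 ] [0.16780584 0.16874614 0.17083179 0.1696513  0.1678247  0.16894705]
[  44.04639961  -17.65932158  -77.72898057 -136.68785146  161.76224507
  101.91474125]
disc base [0.64162592 0.01682118 0.05      ]
gold [-0.03268929 -0.09424197] 0.09975038595701548 -109.1298974281632
mint [0.0262829  0.09791784] 0.1013838973781653 74.97494813009158
cocoa [-0.07354336  0.0724862 ] 0.10326119522602085 135.41477490348248
rose [ 0.07014172 -0.07168579] 0.1002931339186929 -45.62375141885734
knob [0.6632422  0.02127273 0.167     ] [0.61664849 0.01021265 0.167     ]
boss [ 0.36047549 -0.36833256  0.05      ]
padL [ 0.44499887 -0.33552247  0.05      ]
padR [ 0.44837354 -0.37897332  0.05      ]
tipL [ 0.55288401 -0.3078071   0.054     ]
tipR [ 0.5589276 -0.3849291  0.054    ]
[ 0.30927326 -0.31069351  0.03      ]
[ 0.32440968 -0.42149562  0.03      ]
```

>>> apply_moves --commands '[{"dx": 0.408, "dy": 0.568, "dz": 0.02, "az": -10, "claw": 1}, {"dx": 0.408, "dy": 0.568, "dz": 0.02, "az": -10}, {"dx": 0.408, "dy": 0.568, "dz": 0.02, "az": -10}, {"dx": 0.408, "dy": 0.568, "dz": 0.02, "az": -10}, {"dx": 0.408, "dy": 0.568, "dz": 0.02, "az": -10}, {"dx": 0.408, "dy": 0.568, "dz": 0.02, "az": -10}, {"dx": 0.408, "dy": 0.568, "dz": 0.02, "az": -10}, {"dx": 0.408, "dy": 0.568, "dz": 0.02, "az": -10}]'

```text
$.commands[0]: bad value
```

>>> apply_moves --commands '[{"dx": 0.028, "dy": 0.04, "dz": 0.0, "ax": 0, "ay": 0, "az": -5, "claw": 1.0}, {"dx": 0.056, "dy": 0.08, "dz": 0.0, "ax": 0, "ay": 0, "az": -10, "claw": 1.0}, {"dx": 0.084, "dy": 0.12, "dz": 0.0, "ax": 0, "ay": 0, "az": -10, "claw": 1.0}, {"dx": 0.112, "dy": 0.16, "dz": 0.0, "ax": 0, "ay": 0, "az": -10, "claw": 1.0}, {"dx": 0.14, "dy": 0.2, "dz": 0.0, "ax": 0, "ay": 0, "az": -10, "claw": 1.0}, {"dx": 0.168, "dy": 0.24, "dz": 0.0, "ax": 0, "ay": 0, "az": -10, "claw": 1.0}, {"dx": 0.196, "dy": 0.28, "dz": 0.0, "ax": 0, "ay": 0, "az": -10, "claw": 1.0}, {"dx": 0.224, "dy": 0.32, "dz": 0.0, "ax": 0, "ay": 0, "az": -10, "claw": 1.0}]'

```text
time_s: 0.9
eef_pos: [0.4587, -0.2305, 0.2561]
tool_rot: [0.994, 0.113, -0.0, -0.0]
ft_force: [0.7, 0.0, -0.1]
opening: 1.0
finger_force: 0.0
```

>>> apply_moves --commands '[{"dx": 0.026, "dy": 0.035, "dz": 0.0, "ax": 0, "ay": 0, "az": 0, "claw": 1.0}, {"dx": 0.052, "dy": 0.07, "dz": 0.0, "ax": 0, "ay": 0, "az": 0, "claw": 1.0}, {"dx": 0.079, "dy": 0.106, "dz": 0.0, "ax": 0, "ay": 0, "az": 0, "claw": 1.0}, {"dx": 0.105, "dy": 0.141, "dz": 0.0, "ax": 0, "ay": 0, "az": 0, "claw": 1.0}, {"dx": 0.131, "dy": 0.176, "dz": 0.0, "ax": 0, "ay": 0, "az": 0, "claw": 1.0}, {"dx": 0.157, "dy": 0.212, "dz": 0.0, "ax": 0, "ay": 0, "az": 0, "claw": 1.0}, {"dx": 0.183, "dy": 0.247, "dz": 0.0, "ax": 0, "ay": 0, "az": 0, "claw": 1.0}, {"dx": 0.183, "dy": 0.247, "dz": 0.0, "ax": 0, "ay": 0, "az": 0, "claw": 1.0}]'

```text
time_s: 1.7
eef_pos: [0.6437, 0.0191, 0.2557]
tool_rot: [0.993, 0.115, 0.001, -0.001]
ft_force: [-0.1, -0.7, -0.1]
opening: 1.003
finger_force: 0.0
```

```bash
python3 - <<'E'
from h import *
snap('wrist','w1.png'); print(proj('w1',[.642,.0165,.167]),proj('w1',[.642,.0165,.045]))
E
```

```text
[260.12346243 207.84386918] [259.37858252 171.18392056]
```

View pics/w1.png

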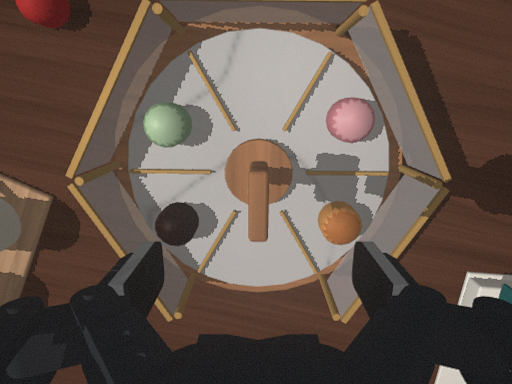

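>>> apply_moves --commands '[{"dx": -0.0015, "dy": -0.002, "dz": -0.04, "ax": 0, "ay": 0, "az": 0, "claw": 1.0}, {"dx": -0.0015, "dy": -0.002, "dz": -0.08, "ax": 0, "ay": 0, "az": 0, "claw": 0.6}, {"dx": -0.0015, "dy": -0.002, "dz": -0.102, "ax": 0, "ay": 0, "az": 0, "claw": 0.3}, {"dx": -0.0015, "dy": -0.002, "dz": -0.102, "ax": 0, "ay": 0, "az": 0, "claw": 0.0}, {"dx": -0.0015, "dy": -0.002, "dz": -0.102, "ax": 0, "ay": 0, "az": 0, "claw": 0.0}, {"dx": -0.0015, "dy": -0.002, "dz": -0.102, "ax": 0, "ay": 0, "az": 0, "claw": 0.0}, {"dx": -0.0015, "dy": -0.002, "dz": -0.102, "ax": 0, "ay": 0, "az": 0, "claw": 0.0}]'

```text
time_s: 2.45
eef_pos: [0.638, 0.0173, 0.1553]
tool_rot: [0.994, 0.112, -0.001, -0.004]
ft_force: [-3.9, 19.3, -3.2]
opening: 0.161
finger_force: 60.3
```

>>> apply_moves --commands '[{"dx": 0, "dy": 0, "dz": 0, "ax": 0, "ay": 0, "az": -8, "claw": 0.0}, {"dx": 0, "dy": 0, "dz": 0, "ax": 0, "ay": 0, "az": -16, "claw": 0.0}, {"dx": 0, "dy": 0, "dz": 0, "ax": 0, "ay": 0, "az": -24, "claw": 0.0}, {"dx": 0, "dy": 0, "dz": 0, "ax": 0, "ay": 0, "az": -32, "claw": 0.0}, {"dx": 0, "dy": 0, "dz": 0, "ax": 0, "ay": 0, "az": -40, "claw": 0.0}, {"dx": 0, "dy": 0, "dz": 0, "ax": 0, "ay": 0, "az": -48, "claw": 0.0}, {"dx": 0, "dy": 0, "dz": 0, "ax": 0, "ay": 0, "az": -55, "claw": 0.0}, {"dx": 0, "dy": 0, "dz": 0, "ax": 0, "ay": 0, "az": -60, "claw": 0.0}]'

```text
time_s: 3.25
eef_pos: [0.6393, 0.0215, 0.1554]
tool_rot: [0.916, -0.401, -0.002, -0.007]
ft_force: [2.6, 33.8, -6.6]
opening: 0.155
finger_force: 59.8
```

>>> apply_moves --commands '[{"dx": 0, "dy": 0, "dz": 0, "ax": 0, "ay": 0, "az": 0, "claw": 0.0}, {"dx": 0, "dy": 0, "dz": 0, "ax": 0, "ay": 0, "az": 0, "claw": 0.0}]'

```text
time_s: 3.45
eef_pos: [0.6393, 0.0216, 0.1554]
tool_rot: [0.917, -0.399, -0.002, -0.007]
ft_force: [1.9, 32.7, -6.4]
opening: 0.155
finger_force: 59.9
```

>>> apply_moves --commands '[{"dx": 0, "dy": 0, "dz": 0, "ax": 0, "ay": 0, "az": 0, "claw": 0.5}, {"dx": 0, "dy": 0, "dz": 0, "ax": 0, "ay": 0, "az": 0, "claw": 0.6}, {"dx": 0, "dy": 0, "dz": 0, "ax": 0, "ay": 0, "az": 0, "claw": 0.6}, {"dx": 0, "dy": 0, "dz": 0.04, "ax": 0, "ay": 0, "az": 0, "claw": 0.7}, {"dx": 0, "dy": 0, "dz": 0.08, "ax": 0, "ay": 0, "az": 0, "claw": 0.8}, {"dx": 0, "dy": 0, "dz": 0.1, "ax": 0, "ay": 0, "az": 0, "claw": 1.0}, {"dx": 0, "dy": 0, "dz": 0.1, "ax": 0, "ay": 0, "az": 0, "claw": 1.0}]'

```text
time_s: 4.15
eef_pos: [0.6423, 0.0113, 0.2593]
tool_rot: [0.917, -0.4, 0.004, -0.001]
ft_force: [1.1, 0.1, 0.3]
opening: 1.003
finger_force: 0.0
```

```bash
python3 - <<'E'
from h import *
a=snap('wrist','w2.png')
# gold blob
for f,im in(('w2',a),('t2',snap('top','t2.png'))):
    h=cv2.cvtColor(im,cv2.COLOR_RGB2HSV)
    for n,lo,hi in(('gold',(12,190,120),(20,255,255)),('mint',(45,50,120),(75,255,255)),('rose',(165,60,150),(179,160,255))):
        m=cv2.inRange(h,lo,hi); k,l,s,c=cv2.connectedComponentsWithStats(m)
        i=1+np.argsort(-s[1:,4])[:1] 
        for j in i:
            p=pt(f,*c[j],.065); d=p[:2]-[.642,.0165]; print(f,n,s[j],p.round(3),np.hypot(*d).round(3),np.degrees(np.arctan2(d[1],d[0])).round(1))
print(r.observe()['eef_pos'])
E
```

```text
w2 mint [141 114  38  38 292] [0.742 0.054 0.065] 0.107 20.3
w2 rose [ 321  108   45   39 1241] [ 0.613 -0.079  0.065] 0.1 -106.7
t2 mint [ 41 150  22  17 165] [0.631 0.646 0.065] 0.63 91.0
t2 rose [276 162  11  12  50] [ 0.612 -0.088  0.065] 0.109 -106.0
[0.63977593 0.01179397 0.25499138]
```

View pics/w2.png

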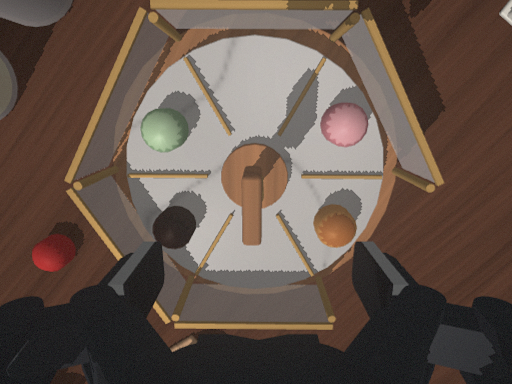

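```bash
python3 - <<'E'
from h import *
f='w2'
ctr=np.array([.642,.0165])
for n,q in dict(gold=(335,227),rose=(344,126),mint=(164,131),cocoa=(175,227)).items():
    p=pt(f,*q,.063)[:2]; d=p-ctr; print(n,p,np.hypot(*d),np.degrees(np.arctan2(d[1],d[0])))
a=pt(f,252,240,.167);b=pt(f,252,183,.167);d=a-b;print(a,b,np.degrees(np.arctan2(d[1],d[0])))
for q in [(148,18),(355,5)]: pass
P=np.array([pt(f,*q,.095)[:2] for q in [(148,15),(358,13),(434,185),(333,320),(177,319),(74,185)]]);print(P.round(3),P.mean(0))
print('serve', ctr-.1*np.array([np.cos(np.radians(12.6)),np.sin(np.radians(12.6))]))
E
```

```text
gold [ 0.54335057 -0.00233146] 0.100430744144899 -169.19267219584296
rose [ 0.61341718 -0.08057418] 0.10119473409518549 -106.40670072461957
mint [0.7387006  0.04278324] 0.10020885257746394 15.205663759555595
cocoa [0.66730058 0.11367856] 0.10041808704001276 75.4069259910397
[0.62694913 0.03313385 0.167     ] [0.65555855 0.00212679 0.167     ] 132.69694547310166
[[ 0.8   -0.029]
 [ 0.678 -0.145]
 [ 0.522 -0.096]
 [ 0.484  0.066]
 [ 0.603  0.176]
 [ 0.764  0.13 ]] [0.64186059 0.01707524]
serve [ 0.54440832 -0.00531432]
```

>>> apply_moves --commands '[{"dx": -0.024, "dy": -0.042, "dz": 0.0, "ax": 0, "ay": 0, "az": 7, "claw": 1.0}, {"dx": -0.048, "dy": -0.084, "dz": 0.0, "ax": 0, "ay": 0, "az": 14, "claw": 1.0}, {"dx": -0.072, "dy": -0.126, "dz": 0.0, "ax": 0, "ay": 0, "az": 21, "claw": 1.0}, {"dx": -0.096, "dy": -0.168, "dz": 0.0, "ax": 0, "ay": 0, "az": 28, "claw": 1.0}, {"dx": -0.12, "dy": -0.21, "dz": 0.0, "ax": 0, "ay": 0, "az": 35, "claw": 1.0}, {"dx": -0.144, "dy": -0.252, "dz": 0.0, "ax": 0, "ay": 0, "az": 42, "claw": 1.0}, {"dx": -0.168, "dy": -0.294, "dz": 0.0, "ax": 0, "ay": 0, "az": 49, "claw": 1.0}, {"dx": -0.182, "dy": -0.336, "dz": 0.0, "ax": 0, "ay": 0, "az": 53.5, "claw": 1.0}]'

```text
time_s: 5.05
eef_pos: [0.4545, -0.3242, 0.2526]
tool_rot: [0.998, 0.058, -0.002, -0.001]
ft_force: [0.8, -0.7, 0.8]
opening: 0.999
finger_force: 0.0
```

>>> apply_moves --commands '[{"dx": -0.011, "dy": -0.033, "dz": -0.03, "ax": 0, "ay": 0, "az": 0, "claw": 1.0}, {"dx": -0.011, "dy": -0.033, "dz": -0.055, "ax": 0, "ay": 0, "az": 0, "claw": 1.0}, {"dx": -0.011, "dy": -0.033, "dz": -0.055, "ax": 0, "ay": 0, "az": 0, "claw": 1.0}]'

```text
time_s: 5.35
eef_pos: [0.4431, -0.3551, 0.1945]
tool_rot: [0.998, 0.055, -0.003, -0.004]
ft_force: [-0.6, 1.7, -1.0]
opening: 0.996
finger_force: 0.0
```

```bash
python3 - <<'E'
from h import *
snap('wrist','w3.png'); s=r.observe(); print(s['eef_pos'],s['tool_rot'])
E
```

```text
[ 0.44440248 -0.35513918  0.19651932] [ 0.99844423  0.05564705 -0.00226197 -0.00272224]
```

View pics/w3.png

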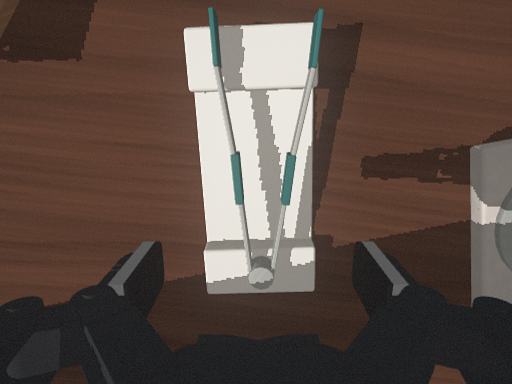

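```bash
python3 - <<'E'
from h import *
f='w3'
g=(pt(f,238,179,.05)+pt(f,289,180,.05))/2; b=pt(f,261,272,.052); t=(pt(f,214,38,.054)+pt(f,317,40,.054))/2
an=lambda d:np.degrees(np.arctan2(d[1],d[0]))
print(g,b,t,an(g-b),an(t-b),np.linalg.norm((g-b)[:2]),np.linalg.norm((t-b)[:2]))
s=r.observe();y=R.from_quat(s['tool_rot']).as_matrix()[:,1];print(s['eef_pos'],an(y)+90)
E
```

```text
[ 0.44698356 -0.35922197  0.05      ] [ 0.36020115 -0.36701091  0.052     ] [ 0.5550819  -0.34806315  0.054     ] 5.128696847089107 5.5532655763169165 0.08713124624966885 0.1957997032109473
[ 0.44440248 -0.35513918  0.19651932] 6.3793312895040515
```

>>> apply_moves --commands '[{"dx": 0.003, "dy": -0.002, "dz": -0.04, "ax": 0, "ay": 0, "az": -0.5, "claw": 1.0}, {"dx": 0.003, "dy": -0.002, "dz": -0.08, "ax": 0, "ay": 0, "az": -0.5, "claw": 1.0}, {"dx": 0.003, "dy": -0.002, "dz": -0.12, "ax": 0, "ay": 0, "az": -0.5, "claw": 1.0}, {"dx": 0.003, "dy": -0.002, "dz": -0.14, "ax": 0, "ay": 0, "az": -0.5, "claw": 1.0}, {"dx": 0.003, "dy": -0.002, "dz": -0.155, "ax": 0, "ay": 0, "az": -0.5, "claw": 1.0}, {"dx": 0.003, "dy": -0.002, "dz": -0.155, "ax": 0, "ay": 0, "az": -0.5, "claw": 1.0}, {"dx": 0.003, "dy": -0.002, "dz": -0.155, "ax": 0, "ay": 0, "az": -0.5, "claw": 1.0}]'

```text
time_s: 6.1
eef_pos: [0.4503, -0.3582, 0.0451]
tool_rot: [0.999, 0.053, 0.0, 0.0]
ft_force: [-0.3, -0.8, 0.4]
opening: 0.998
finger_force: 0.0
```

>>> apply_moves --commands '[{"dx": 0, "dy": 0, "dz": 0, "ax": 0, "ay": 0, "az": 0, "claw": 0.65}, {"dx": 0, "dy": 0, "dz": 0, "ax": 0, "ay": 0, "az": 0, "claw": 0.6}, {"dx": 0, "dy": 0, "dz": 0, "ax": 0, "ay": 0, "az": 0, "claw": 0.57}, {"dx": 0, "dy": 0, "dz": 0, "ax": 0, "ay": 0, "az": 0, "claw": 0.54}, {"dx": 0, "dy": 0, "dz": 0, "ax": 0, "ay": 0, "az": 0, "claw": 0.54}, {"dx": 0, "dy": 0, "dz": 0, "ax": 0, "ay": 0, "az": 0, "claw": 0.54}, {"dx": 0, "dy": 0, "dz": 0, "ax": 0, "ay": 0, "az": 0, "claw": 0.54}]'

```text
time_s: 6.8
eef_pos: [0.4509, -0.3598, 0.0462]
tool_rot: [0.999, 0.052, 0.001, 0.001]
ft_force: [0.1, -0.4, 8.4]
opening: 0.541
finger_force: 8.0
```

>>> apply_moves --commands '[{"dx": 0, "dy": 0, "dz": 0.008, "ax": 0, "ay": 0, "az": 0, "claw": 0.54}, {"dx": 0, "dy": 0, "dz": 0.02, "ax": 0, "ay": 0, "az": 0, "claw": 0.54}, {"dx": 0, "dy": 0, "dz": 0.04, "ax": 0, "ay": 0, "az": 0, "claw": 0.54}, {"dx": 0, "dy": 0, "dz": 0.06, "ax": 0, "ay": 0, "az": 0, "claw": 0.54}, {"dx": 0, "dy": 0, "dz": 0.08, "ax": 0, "ay": 0, "az": 0, "claw": 0.54}, {"dx": 0, "dy": 0, "dz": 0.1, "ax": 0, "ay": 0, "az": 0, "claw": 0.54}, {"dx": 0, "dy": 0, "dz": 0.11, "ax": 0, "ay": 0, "az": 0, "claw": 0.54}, {"dx": 0, "dy": 0, "dz": 0.11, "ax": 0, "ay": 0, "az": 0, "claw": 0.54}]'

```text
time_s: 7.6
eef_pos: [0.4503, -0.3592, 0.1562]
tool_rot: [0.999, 0.052, 0.001, 0.001]
ft_force: [1.6, -0.5, -2.0]
opening: 0.543
finger_force: 4.5
```

```bash
python3 - <<'E'
from h import *
snap('wrist','w4.png'); s=r.observe(); print(s['eef_pos'],s['tool_rot'])
snap('side','s4.png')
a=cv2.imread('pics/w4.png'); b=cv2.imread('pics/s4.png')[60:260,200:400]
b=cv2.resize(b,(288,288)); im=np.zeros((384,800,3),np.uint8); im[:,:512]=a; im[:288,512:]=b; cv2.imwrite('pics/c4.png',im)
E
```

```text
[ 0.44977438 -0.35861457  0.15497845] [9.98647040e-01 5.19960481e-02 5.02079164e-04 4.98046806e-04]
```

View pics/c4.png

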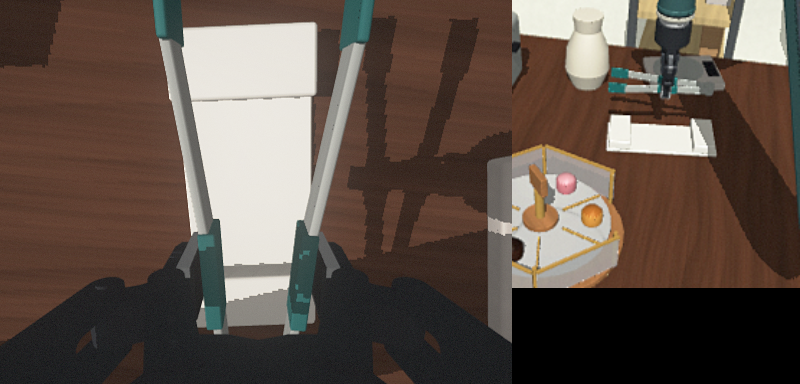

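>>> apply_moves --commands '[{"dx": -0.002, "dy": 0.04, "dz": 0, "ax": 0, "ay": 0, "az": 1, "claw": 0.54}, {"dx": -0.004, "dy": 0.085, "dz": 0, "ax": 0, "ay": 0, "az": 2, "claw": 0.54}, {"dx": -0.006, "dy": 0.13, "dz": 0, "ax": 0, "ay": 0, "az": 3, "claw": 0.54}, {"dx": -0.008, "dy": 0.175, "dz": 0, "ax": 0, "ay": 0, "az": 4, "claw": 0.54}, {"dx": -0.01, "dy": 0.22, "dz": 0, "ax": 0, "ay": 0, "az": 5, "claw": 0.54}, {"dx": -0.012, "dy": 0.265, "dz": 0, "ax": 0, "ay": 0, "az": 6, "claw": 0.54}, {"dx": -0.014, "dy": 0.305, "dz": 0, "ax": 0, "ay": 0, "az": 6.6, "claw": 0.54}, {"dx": -0.014, "dy": 0.334, "dz": 0, "ax": 0, "ay": 0, "az": 6.6, "claw": 0.54}]'

```text
time_s: 8.5
eef_pos: [0.4336, -0.0219, 0.1532]
tool_rot: [0.994, 0.11, -0.002, -0.001]
ft_force: [0.1, 0.3, -2.2]
opening: 0.545
finger_force: 4.5
```

>>> apply_moves --commands '[{"dx": 0, "dy": 0, "dz": 0, "ax": 0, "ay": 0, "az": 0, "claw": 0.54}, {"dx": 0, "dy": 0, "dz": 0, "ax": 0, "ay": 0, "az": 0, "claw": 0.54}, {"dx": 0, "dy": 0, "dz": 0, "ax": 0, "ay": 0, "az": 0, "claw": 0.54}]'

```text
time_s: 8.8
eef_pos: [0.4356, -0.0251, 0.1538]
tool_rot: [0.994, 0.109, -0.0, 0.0]
ft_force: [0.9, -0.9, -1.0]
opening: 0.538
finger_force: 4.5
```

```bash
python3 - <<'E'
from h import *
snap('wrist','w5.png'); s=r.observe(); print(s['eef_pos'],s['tool_rot'])
snap('top','t5.png')
a=cv2.imread('pics/w5.png'); b=cv2.imread('pics/t5.png')[110:254,190:334]
b=cv2.resize(b,(288,288),interpolation=cv2.INTER_CUBIC); im=np.zeros((384,800,3),np.uint8); im[:,:512]=a; im[:288,512:]=b; cv2.imwrite('pics/c5.png',im)
e=s['eef_pos'];print(proj('w5',[.5435,-.0025,.065]),proj('w5',[e[0]+.11*np.cos(.22),e[1]+.11*np.sin(.22),e[2]-.016+.012]))
E
```

```text
[ 0.43567699 -0.02533871  0.15395983] [ 9.94051763e-01  1.08908440e-01 -2.08802804e-04  2.60148337e-05]
[259.19802441  27.16231794] [256.83256675 -29.89029211]
```

View pics/c5.png

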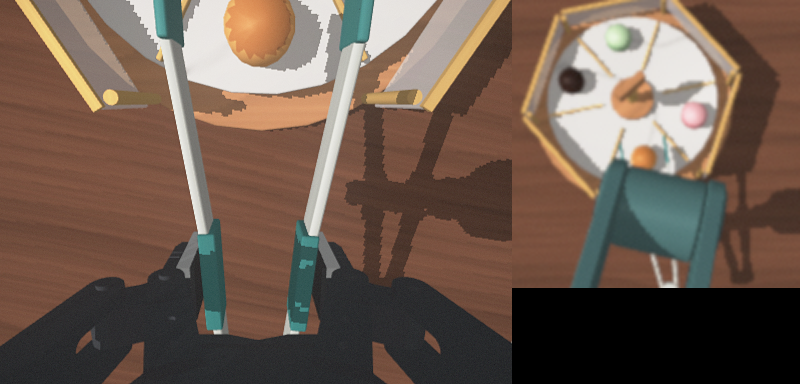

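>>> apply_moves --commands '[{"dx": 0, "dy": 0, "dz": -0.02, "ax": 0, "ay": 0, "az": 0, "claw": 0.54}, {"dx": 0, "dy": 0, "dz": -0.04, "ax": 0, "ay": 0, "az": 0, "claw": 0.54}, {"dx": 0, "dy": 0, "dz": -0.06, "ax": 0, "ay": 0, "az": 0, "claw": 0.54}, {"dx": 0, "dy": 0, "dz": -0.075, "ax": 0, "ay": 0, "az": 0, "claw": 0.54}, {"dx": 0, "dy": 0, "dz": -0.086, "ax": 0, "ay": 0, "az": 0, "claw": 0.54}, {"dx": 0, "dy": 0, "dz": -0.086, "ax": 0, "ay": 0, "az": 0, "claw": 0.54}, {"dx": 0, "dy": 0, "dz": -0.086, "ax": 0, "ay": 0, "az": 0, "claw": 0.54}]'

```text
time_s: 9.6
eef_pos: [0.4357, -0.0251, 0.0683]
tool_rot: [0.994, 0.109, -0.0, -0.0]
ft_force: [0.1, 0.8, -1.3]
opening: 0.536
finger_force: 4.5
```

```bash
python3 - <<'E'
from h import *
snap('wrist','w6.png'); s=r.observe(); print(s['eef_pos'],s['tool_rot'])
snap('side','s6.png')
a=cv2.imread('pics/w6.png'); b=cv2.imread('pics/s6.png')[140:284,150:294]
b=cv2.resize(b,(288,288),interpolation=cv2.INTER_CUBIC); im=np.zeros((384,800,3),np.uint8); im[:,:512]=a; im[:288,512:]=b; cv2.imwrite('pics/c6.png',im)
E
```

```text
[ 0.43602066 -0.02504054  0.06860548] [9.94048455e-01 1.08938498e-01 2.61590904e-04 5.78894105e-05]
```

View pics/c6.png

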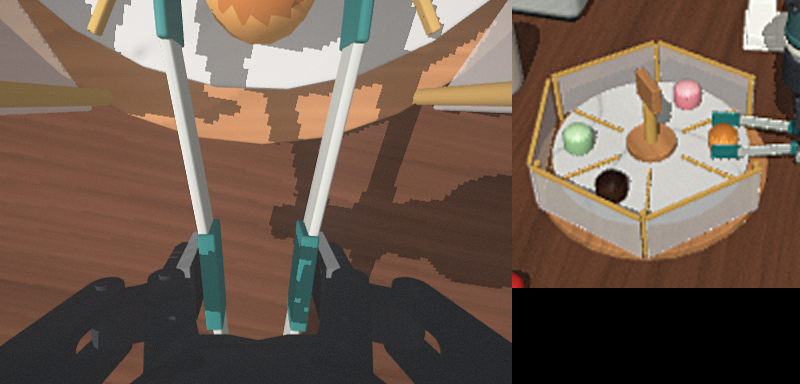

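>>> apply_moves --commands '[{"dx": 0, "dy": 0, "dz": 0, "ax": 0, "ay": 0, "az": 0, "claw": 0.52}, {"dx": 0, "dy": 0, "dz": 0, "ax": 0, "ay": 0, "az": 0, "claw": 0.5}, {"dx": 0, "dy": 0, "dz": 0, "ax": 0, "ay": 0, "az": 0, "claw": 0.48}, {"dx": 0, "dy": 0, "dz": 0, "ax": 0, "ay": 0, "az": 0, "claw": 0.46}, {"dx": 0, "dy": 0, "dz": 0, "ax": 0, "ay": 0, "az": 0, "claw": 0.44}, {"dx": 0, "dy": 0, "dz": 0, "ax": 0, "ay": 0, "az": 0, "claw": 0.42}, {"dx": 0, "dy": 0, "dz": 0, "ax": 0, "ay": 0, "az": 0, "claw": 0.41}, {"dx": 0, "dy": 0, "dz": 0, "ax": 0, "ay": 0, "az": 0, "claw": 0.41}]'

```text
time_s: 10.5
eef_pos: [0.4356, -0.0244, 0.0683]
tool_rot: [0.994, 0.109, 0.0, -0.0]
ft_force: [0.3, -0.3, -0.5]
opening: 0.421
finger_force: 39.0
```

>>> apply_moves --commands '[{"dx": 0, "dy": 0, "dz": 0, "ax": 0, "ay": 0, "az": 0, "claw": 0.4}, {"dx": 0, "dy": 0, "dz": 0, "ax": 0, "ay": 0, "az": 0, "claw": 0.4}, {"dx": 0, "dy": 0, "dz": 0, "ax": 0, "ay": 0, "az": 0, "claw": 0.4}]'

```text
time_s: 10.8
eef_pos: [0.4356, -0.0245, 0.0683]
tool_rot: [0.994, 0.109, 0.0, -0.0]
ft_force: [-0.5, 0.5, 0.7]
opening: 0.414
finger_force: 59.5
```

>>> apply_moves --commands '[{"dx": 0, "dy": 0, "dz": 0.005, "ax": 0, "ay": 0, "az": 0, "claw": 0.4}, {"dx": 0, "dy": 0, "dz": 0.015, "ax": 0, "ay": 0, "az": 0, "claw": 0.4}, {"dx": 0, "dy": 0, "dz": 0.03, "ax": 0, "ay": 0, "az": 0, "claw": 0.4}, {"dx": 0, "dy": 0, "dz": 0.05, "ax": 0, "ay": 0, "az": 0, "claw": 0.4}, {"dx": 0, "dy": 0, "dz": 0.07, "ax": 0, "ay": 0, "az": 0, "claw": 0.4}, {"dx": 0, "dy": 0, "dz": 0.09, "ax": 0, "ay": 0, "az": 0, "claw": 0.4}, {"dx": 0, "dy": 0, "dz": 0.11, "ax": 0, "ay": 0, "az": 0, "claw": 0.4}, {"dx": 0, "dy": 0, "dz": 0.12, "ax": 0, "ay": 0, "az": 0, "claw": 0.4}]'

```text
time_s: 11.6
eef_pos: [0.4363, -0.0245, 0.1904]
tool_rot: [0.994, 0.109, 0.001, 0.0]
ft_force: [0.1, 0.4, -0.9]
opening: 0.413
finger_force: 59.6
```

>>> apply_moves --commands '[{"dx": 0, "dy": 0, "dz": 0, "ax": 0, "ay": 0, "az": 0, "claw": 0.4}, {"dx": 0, "dy": 0, "dz": 0, "ax": 0, "ay": 0, "az": 0, "claw": 0.4}, {"dx": 0, "dy": 0, "dz": 0, "ax": 0, "ay": 0, "az": 0, "claw": 0.4}, {"dx": 0, "dy": 0, "dz": 0, "ax": 0, "ay": 0, "az": 0, "claw": 0.4}, {"dx": 0, "dy": 0, "dz": 0, "ax": 0, "ay": 0, "az": 0, "claw": 0.4}]'

```text
time_s: 12.1
eef_pos: [0.4351, -0.0243, 0.1876]
tool_rot: [0.994, 0.109, -0.001, -0.0]
ft_force: [-0.7, -0.0, -1.2]
opening: 0.412
finger_force: 59.6
```

```bash
python3 - <<'E'
from h import *
snap('wrist','w7.png'); s=r.observe(); print(s['eef_pos'],s['opening'],s['finger_force'])
snap('side','s7.png')
a=cv2.imread('pics/w7.png'); b=cv2.imread('pics/s7.png')[120:264,150:294]
b=cv2.resize(b,(288,288),interpolation=cv2.INTER_CUBIC); im=np.zeros((384,800,3),np.uint8); im[:,:512]=a; im[:288,512:]=b; cv2.imwrite('pics/c7.png',im)
E
```

```text
[ 0.4352456  -0.02436368  0.18770301] 0.41233163227114056 59.592604637145996
```

View pics/c7.png

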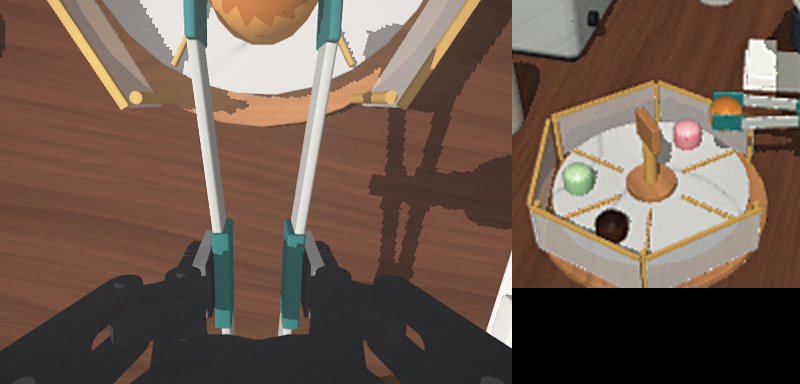

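The bun is held between the tongs' tips, with its underside at about 165 mm. The carousel hasn't moved from its detent and the other pastries are in place.

```bash
python3 -c "
from rig import r
print(r.hand_in())"
```

```text
the job is handed in; nothing more can be done
None
```

I turned the carousel one click clockwise, and the golden bun is now held in the tongs with its underside about 16 cm above the table (about 12 cm above the turntable); the job is handed in, but no verdict came back.

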